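# Load the clamping jig by pushing

## Robot

A 6-joint arm with a two-finger parallel gripper is mounted at the origin on the work surface. World frame = base frame: x ahead of the robot, y to its left, z up, the work surface at z = 0. Lengths are in mm, angles in degrees, forces in N, time in s.
With the tool pointing down it reaches from about 300 to 850 mm from the base axis. Payload 4.2 kg.
Tool frame: the origin (TCP) lies on the front face of the gripper's body, between the roots of the fingers; the fingertips stand 78 mm ahead of it and the grasp point (between the pads) lies 60 mm ahead of it; x points along the fingers, y is the direction in which the jaws open and shut, and the axes are right-handed (so a half turn about x gives the same grasp; the last joint's range is limited). The gripper opens to 91 mm and grips with 3 to 60 N. Pads are 32 mm wide; open, the fingers measure 118 mm over their backs; the gripper's body (76 mm by 178 mm) begins 60 mm behind the grasp point.
Start: joints at [-78.438, 18.312, 89.639, -0, 72.044, -1.146], TCP at [126.492, -560.923, 292.276] pointing down, gripper open.
Joint ranges: [-177.97, 177.97], [-48.28, 115.42], [12.27, 149.76], [-77.06, 257.06], [2.81, 150.46], [-146.56, 146.56]. Speed limits (degrees/s): [147.25, 147.25, 180, 180, 180, 180].

## Interface

Orientations are given as [roll, pitch, yaw] about the fixed x, y, z axes, in that order (R = Rz(yaw) Ry(pitch) Rx(roll)).
In Python, from workcell import status, viewer, env gives the robot as it stands. The module is installed in compiled form; this text tells all that it offers.
- The arm moves only by the tool move_arm, never from a script. Its argument "moves" is a list of rows, each a list of 3 entries, a list of its own where there are three numbers: the shift along the tool's x, y, z in cm, then the turn about the tool's x in rad, then the gripper's target within -1 to 1 (fully open at 1, half-way at 0, shut at -1). A call has 1 to 20 rows; each row is the pose to reach, as a shift and turn from the pose commanded when the call began, along the tool's axes at that moment; what a row does not reach only later rows make up. A row lasts 1/8 s, in which the tool goes at most 62.5 mm and 10.7 degrees, less where a joint would pass 70% of its speed; a pose out of reach is approached as far as the arm can. A call with a gripper value outside its range is refused whole. The fingers move at their own pace and stop on an object; "force" is the grip in N (left out, the last holds). Time passes only in rows, so rows that repeat a pose let the fingers close. It gives the time, the measured TCP pose, the force and the opening at its end, in the units of the state.
- status.state(): the state, without advancing time (a new reading comes with each control period).
- viewer.grab_frame(name): name is "side" or "top"; returns the picture (420x560x3 uint8, red, green, blue); there is no depth.
- viewer.get_calibration(name): a dict with "camera_matrix" (3x3 intrinsics, pixels), "D" ([k1, k2, p1, p2, k3] as OpenCV has them; the pictures are not rectified), "eye" and "rotation" of the camera in the world. Camera axes: x right, y down, z forward; pixel columns grow to the right and rows downward; lengths in mm; the calibration is good to about 2 mm. A picture is of the moment at which its call begins. get_calibration takes no time and is no camera call.
- env.job_done(): hands the job in, once; it reports no verdict.
The state is a dict: "time_s": time; "qpos": joint angles; "qvel": joint speeds; "effort": joint torques, N m; "ee_pos": TCP position; "ee_rot": TCP orientation; "force": force on the tool from outside, world axes, zero at the start; "torque": the same for the moment, N m; "gripper_width": finger opening in mm.
Only numpy, scipy, OpenCV 4.12 (cv2) and the standard library are available. Lean on these libraries where they do the work, as an engineer would, in place of code of your own. Each camera call takes 0.05 s, during which the arm holds its last target.

## Task

The bare metal channel piece stands on its foot on the dark jig plate: push its upper part so that it tips over towards the yellow fence and lies flat on its back, hollow side up. Then push it along the plate until its end meets the yellow fence squarely, and finally flip the red keeper bar over so that it comes to rest across the channel piece. Only push the channel piece, never lift or carry it, and leave the other things on the bench where they are.

Things in the scene. Friction and masses are not known exactly. Their poses are not given: they have to be found in the camera images.
- jig: Clamping jig fixed to the bench, placed anew each time: dark steel plate 290 long (its x) x 150 wide (its y) x 12 mm thick. Origin on the bench under it; x points along the plate to the yellow fence. Plate: x -160 to 130, y -75 to 75, top at z 12 mm. Fence: across the plate, x 100 to 115, y -50 to 50, up to z 48 mm.
- fence_face (a point): Middle of the fence's working face, at the level of the plate's top (jig x 100, y 0, z 12 mm). Axes as the jig's.
- shoe: Workpiece: bare-metal U-channel 115 long, 60 wide, 30 mm deep, walls 5 mm, foot end closed by a 5 mm plate, other end open; 0.4 to 0.65 kg. Starts standing on its foot on the plate. Origin: centre of the foot's underside; z: foot to open end; +x: out of the web's back (flat, at x 15 mm), at the start towards the fence within 9 degrees. Hollow side with flange edges (x -15, y +-25 to 30) faces -x.
- shoe_heel (a point): Middle of the edge of web back and foot underside (shoe x 15, y 0, z 0 mm): the piece tips over this edge, which stays at the plate's level. Pushed 60 to 90 mm above the foot, on the flange edges or the web's inside, along shoe +x, it falls by itself once it leans about 12 degrees. Lying, it then has some 60 to 95 mm to slide to the fence; that takes 1 to 4 N on its foot end.
- shoe_head (a point): Middle of the edge of the web's back at the open end (shoe x 15, y 0, z 115 mm): on the plate once the piece lies down; it is what meets the fence.
- keeper (a joint): Angle of the red keeper bar, rad: 0 = level, reaching to jig +y, underside at z 42 mm, just the top of the lying channel; pi/2 = upright; starts at 1.8 to 2.05, leaning out to jig -y (limit 2.2). With nothing under it, it drops to -0.15. Loose hinge, friction 0.025 N m, bar 0.12 kg: stays where left near upright, falls by itself to level once pushed some 45 degrees past upright to jig +y.
- keeper_hinge (a point): Centre of the keeper's hinge pin (jig x 65, y -58, z 48 mm), axis parallel to jig x. It sits between two blue cheeks, each 8 mm thick, centred at jig x 49 and 81, y -68 to -48, up to z 58 mm.
- keeper_knob (a point): Centre of the black ball (24 mm) on the end of the red keeper bar, 95 mm from the hinge pin. The bar is 20 mm wide along jig x, 12 mm thick and 88 mm long.
- mug: Bystander: blue mug, 92 mm high, 80 mm across; origin under its centre.
- spray_can: Bystander: green can, 190 mm high, 66 mm across; origin under its centre.
- jar: Bystander: amber jar with a steel lid, 85 mm high, 68 mm across; origin under its centre.
- hammer: Bystander: hammer lying on the bench, its length along its x.
- wrench: Bystander: wrench lying on the bench, its length along its x.
- offcut: Bystander: red angle-iron offcut, 50 x 50 x 50 mm; origin under its centre.
There are look-alikes about, which are no part of the job. Of the things that look like the shoe, the smaller one is meant.

How it is judged (in metres and radians):
On the way, in this order (a step that is already met when the one before it is completed fails the run):
1. the channel piece lies flat on its back on the plate (angle between shoe's own z axis and vertical between 1.5 and 1.64 rad and z of each of shoe_head, shoe_heel in the frame of jig below 0.018 m), for 0.2 s.
2. its end is pushed home against the fence (all of step 1 and x of shoe_head in the frame of jig above 0.0955 m and angle between the z axis of shoe and the x axis of jig, either way round below 0.07 rad), for 0.2 s.
3. the keeper bar rests across it (value of joint keeper between -0.06 and 0.06 rad), for 0.2 s.
At the end, for the whole second after the job is handed in: The channel piece lies flat on the plate on its back (level within 4 degrees, back within 6 mm of the plate), its open end within 4.5 mm of the fence and square to it within 4 degrees; the keeper bar rests on it, within 0.06 rad of level; all at rest (all of step 2 and all of step 3 and linear speed of shoe below 0.01 m/s); the robot touches nothing.
It fails at once if the channel piece is lifted, carried or tipped the wrong way (its heel edge leaves the plate by more than 10 mm) (height (world z) of shoe_heel above 0.022 m).
It fails at once if another thing on the bench is moved by more than 25 mm (distance of any of mug, spray_can, jar, hammer, wrench, offcut from where it was at the start of the episode above 0.025 m).
It also fails if it takes over 67 s, if anything falls off the work surface, if the arm or the gripper's body presses on something with over 40 N, if the wrist force passes 120 N, or if a joint passes its speed limit or range.

## Working session

There is one attempt and no reset: what is moved stays moved. The work goes in short steps, Python scripts to look and compute and a tool call to move; the robot and the scene stay as the last step left them, time stands still between calls to the robot, and variables do not carry over. Pictures are saved under pics/ and viewed, and the job is handed in when it is done.

Besides the shell and the picture viewer there is one more tool, called after "Request:" in YAML: its name, and indented under it one key for each argument. move_arm: Moves the arm, as the interface text tells. Its arguments: {"type":"object","properties":{"moves":{"type":"array","items":{"type":"array"}},"force":{"type":"number"}},"required":["moves"]}

```bash
mkdir -p pics; python3 - <<'E'
from workcell import status, viewer, env
import cv2, numpy as np
print(status.state())
for n in ("side","top"):
    cv2.imwrite(f"pics/{n}0.png", viewer.grab_frame(n)[:,:,::-1])
    print(n, viewer.get_calibration(n))
E
```

```text
{'time_s': 0.0, 'qpos': array([-7.84384418e+01,  1.83532809e+01,  8.97052972e+01, -1.74815124e-03,
        7.20410947e+01, -1.14683262e+00]), 'qvel': array([-0.00273408,  0.12837705,  0.05013335,  0.05618446,  0.03878673,
       -0.0502337 ]), 'effort': array([ 1.98954076e-03, -4.12455368e+01, -2.31971759e+01,  7.28971045e-02,
        4.56223113e-02, -1.51943536e-04]), 'ee_pos': array([ 126.40948943, -560.58149155,  291.41120853]), 'ee_rot': array([-90.19151751,  89.90031332, 102.51741374]), 'force': array([-0.01581608, -0.19790252, -0.22384553]), 'torque': array([0.02036185, 0.01103486, 0.0173884 ]), 'gripper_width': 91.23939523331198}
side {'camera_matrix': array([[483.40682683,   0.        , 279.37477575],
       [  0.        , 483.40682683, 209.72850427],
       [  0.        ,   0.        ,   1.        ]]), 'D': array([-0.08562561,  0.        ,  0.        ,  0.        ,  0.        ]), 'eye': array([-221.73663399,  777.53674725,  987.06513428]), 'rotation': array([-128.65813595,   -0.59166636, -136.01991847])}
top {'camera_matrix': array([[392.99522184,   0.        , 280.72749997],
       [  0.        , 392.99522184, 214.14740767],
       [  0.        ,   0.        ,   1.        ]]), 'D': array([-0.11567795,  0.        ,  0.        ,  0.        ,  0.        ]), 'eye': array([ 508.8208642 ,  -25.93524206, 1057.21824668]), 'rotation': array([-177.87467555,    1.06398756,  -88.80540341])}
```

View pics/side0.png

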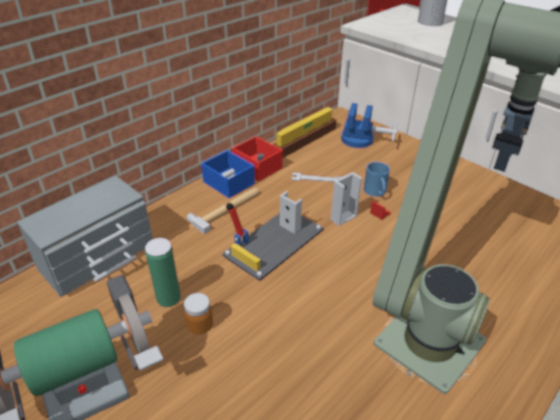

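View pics/top0.png

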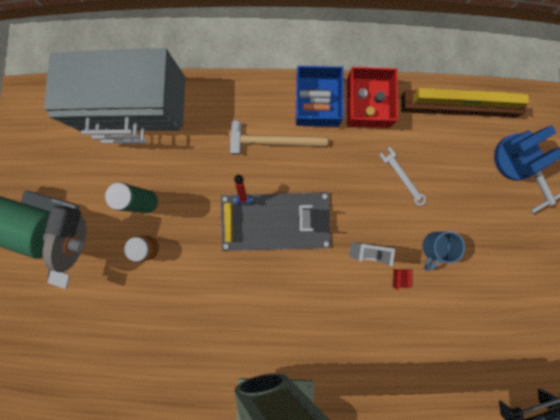

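```bash
cat > h.py <<'E'
from workcell import status, viewer, env
import cv2, numpy as np
from scipy.spatial.transform import Rotation as R
C={}
for n in("side","top"):
    c=viewer.get_calibration(n); C[n]=(c["camera_matrix"],c["D"],np.array(c["eye"]),R.from_euler("xyz",c["rotation"],degrees=True).as_matrix())
def ray(n,p):
    K,D,e,r=C[n]; u=cv2.undistortPoints(np.array([[p]],float),K,D)[0,0]
    return e,r@np.array([u[0],u[1],1])
def onz(n,p,z):
    e,d=ray(n,p); return e+d*(z-e[2])/d[2]
def proj(n,P):
    K,D,e,r=C[n]; q=(np.atleast_2d(P)-e)@r
    return cv2.projectPoints(q,np.zeros(3),np.zeros(3),K,D)[0][:,0]
def tri(a,b):  # side px, top px
    e1,d1=ray("side",a); e2,d2=ray("top",b)
    s=np.linalg.lstsq(np.c_[d1,-d2],e2-e1,rcond=None)[0]
    p,q=e1+s[0]*d1,e2+s[1]*d2; return (p+q)/2,np.linalg.norm(p-q)
def crop(n,x,y,w,h,f,name,im=None):
    im=viewer.grab_frame(n) if im is None else im
    cv2.imwrite(f"pics/{name}.png",cv2.resize(im[y:y+h,x:x+w],None,fx=f,fy=f,interpolation=cv2.INTER_CUBIC)[:,:,::-1])
    return im
E
python3 - <<'E'
from h import *
a=cv2.imread("pics/side0.png")[:,:,::-1];b=cv2.imread("pics/top0.png")[:,:,::-1]
crop("side",215,165,160,120,5,"sc",a);crop("top",210,160,130,100,6,"tc",b)
E
```

```text
(no output)
```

View pics/sc.png

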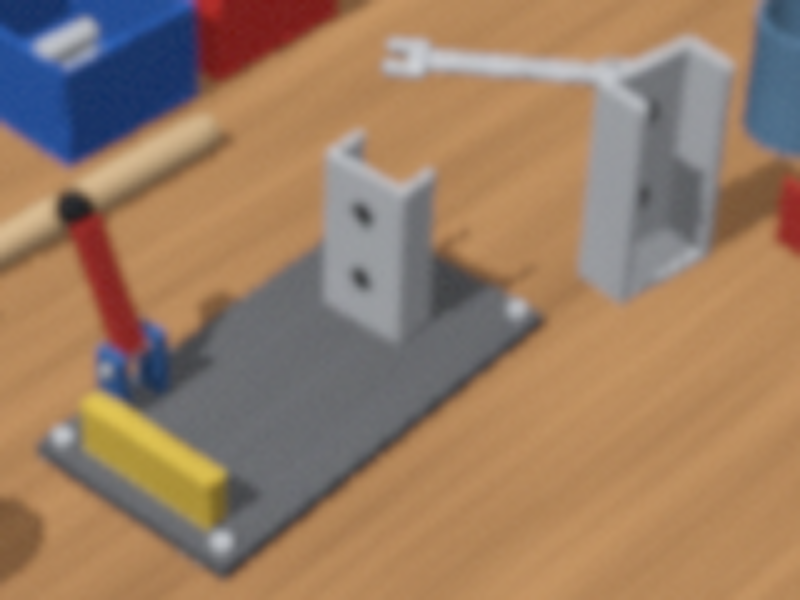

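View pics/tc.png

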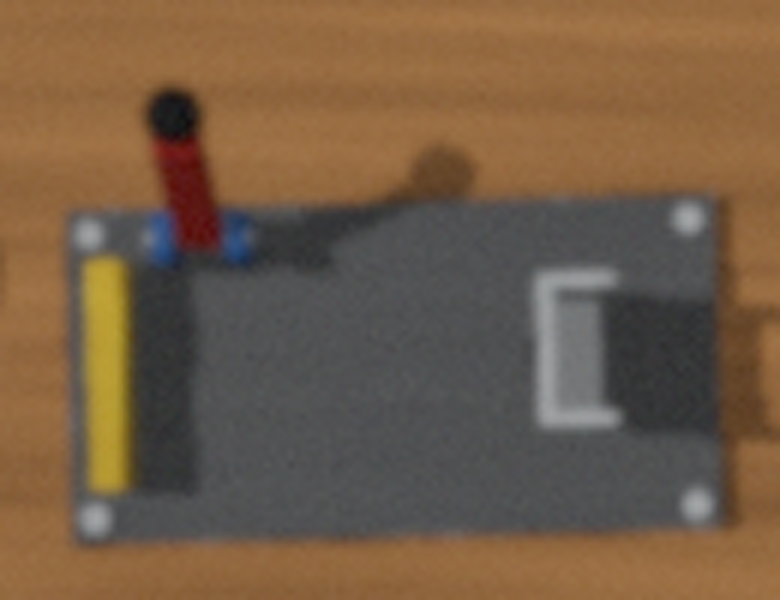

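```bash
python3 - <<'E'
from h import *
T=lambda x,y,z:onz("top",(210+(x+.5)/6-.5,160+(y+.5)/6-.5),z)
S=lambda x,y:(215+(x+.5)/5-.5,165+(y+.5)/5-.5)
c=np.array([T(70,212,12),T(715,197,12),T(722,525,12),T(78,543,12)])
print(c.round(1), [np.linalg.norm(c[i]-c[(i+1)%4]).round(1) for i in range(4)])
jx=(c[0]+c[3]-c[1]-c[2])[:2]; jx/=np.linalg.norm(jx); jy=np.array([-jx[1],jx[0]])
o=c.mean(0)[:2]+15*jx  # plate centre at jig x=-15
print("jig o",o,"yaw",np.degrees(np.arctan2(jx[1],jx[0])))
np.savez("jig.npz",o=o,jx=jx,jy=jy)
J=lambda p:np.array([(p[:2]-o)@jx,(p[:2]-o)@jy]).round(1)
for p in [(535,270),(540,427),(620,422),(618,275)]: w=T(*p,127);print("shoe top",w.round(1),J(w))
print("fence",[J(T(*p,48)) for p in [(128,258),(130,492),(84,260),(90,492)]])
for p in [(40,447),(225,575),(540,320)]: w=onz("side",S(*p),12); print("side corner",w.round(1),J(w))
for p in [(325,303),(400,342)]: w=onz("side",S(*p),12); print("side heel",w.round(1),J(w))
for p in [(327,150),(403,192)]: w=onz("side",S(*p),127); print("side web top",w.round(1),J(w))
p,e=tri(S(74,208),(210+172.5/6-.5,160+113.5/6-.5)); print("knob",p,e,J(p), np.arctan2(p[2]-48,J(p)[1]+58), np.hypot(p[2]-48,J(p)[1]+58))
s=status.state();print(s['time_s'],s['ee_pos'],s['ee_rot'],R.from_euler("xyz",s['ee_rot'],degrees=True).as_matrix().round(3))
E
```

```text
[[ 595.6  154.9   12. ]
 [ 607.8 -132.6   12. ]
 [ 462.4 -138.1   12. ]
 [ 448.1  147.5   12. ]] [np.float64(287.7), np.float64(145.5), np.float64(286.0), np.float64(147.7)]
jig o [527.76348894  22.90756754] yaw 92.64235836819762
shoe top [566.5 -50.2 127. ] [-74.8 -35.3]
shoe top [504.6 -53.3 127. ] [-75.1  26.6]
shoe top [507.2 -84.8 127. ] [-106.7   25.5]
shoe top [565.2 -83.  127. ] [-107.5  -32.5]
fence [array([ 97.8, -50. ]), array([99.1, 50.6]), array([116.9, -49.6]), array([116.4,  50.3])]
side corner [591.8 156.9  12. ] [130.9 -70.1]
side corner [443.3 151.9  12. ] [132.7  78.4]
side corner [ 458.  -133.4   12. ] [-152.9   76.9]
side heel [563.6 -51.8  12. ] [-76.2 -32.3]
side heel [505.6 -57.5  12. ] [-79.4  25.8]
side web top [567.  -55.3 127. ] [-79.9 -35.6]
side web top [507.6 -57.1 127. ] [-79.   23.9]
knob [624.71872243  93.69209487 134.81172633] 1.546369373168825 [  66.2 -100.1] 2.0223377011418915 96.48153102391007
0.1 [ 126.4111843  -560.59419407  291.50981893] [-90.49869839  89.90829371 102.20958522] [[-0.     0.22  -0.976]
 [ 0.002 -0.976 -0.22 ]
 [-1.    -0.002 -0.   ]]
```

```bash
python3 - <<'E'
from h import *
d=np.load("jig.npz");o,jx,jy=d['o'],d['jx'],d['jy']
J=lambda p:np.array([(p[:2]-o)@jx,(p[:2]-o)@jy]).round(1)
T=lambda x,y,z:onz("top",(210+(x+.5)/6-.5,160+(y+.5)/6-.5),z)
S=lambda x,y:(215+(x+.5)/5-.5,165+(y+.5)/5-.5)
w=onz("side",S(622,302),0);print("big lower corner",w,J(w))
w=onz("side",S(585,275),0);print("big lower corner2",w,J(w))
for z in(150,165,180):print(z,proj("side",[w[0],w[1],z]), S(595,80))
b=cv2.imread("pics/top0.png")[:,:,::-1]
crop("top",330,215,130,85,6,"tc2",b)
# moves
s=status.state()
M=R.from_euler("xyz",s['ee_rot'],degrees=True).as_matrix()
for x,y,z in[(-165,-4,200),(-155,-4,165),(-115,-4,165)]:
    P=np.r_[o+x*jx+y*jy,z]; print(P.round(1),(M.T@(P-s['ee_pos'])/10).round(2))
E
```

```text
big lower corner [ 440.55260352 -194.37031509    0.        ] [-213.    97.1]
big lower corner2 [ 474.10331983 -198.61172732    0.        ] [-218.8   63.8]
150 [[335.46753427 181.23777921]] (333.6, 180.6)
165 [[335.87809952 177.13109322]] (333.6, 180.6)
180 [[336.29321827 172.97202366]] (333.6, 180.6)
[ 539.4 -141.7  200. ] [  9.2  -31.76 -49.5 ]
[ 538.9 -131.7  165. ] [ 12.7  -32.74 -49.67]
[537.1 -91.8 165. ] [ 12.71 -36.68 -50.37]
```

View pics/tc2.png

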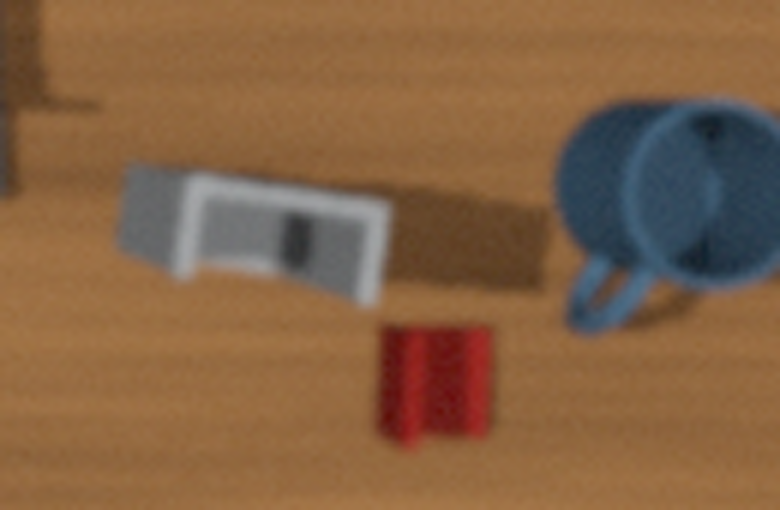

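Request:
move_arm:
  moves:
    - [[0,-31.8,-49.5],-1.395,0]
    - [[0,-31.8,-49.5],-1.395,0]
    - [[0,-31.8,-49.5],-1.395,0]
    - [[0,-31.8,-49.5],-1.395,0]
    - [[0,-31.8,-49.5],-1.395,0]
    - [[0,-31.8,-49.5],-1.395,0]
    - [[0,-31.8,-49.5],-1.395,0]
    - [[0,-31.8,-49.5],-1.395,0]
    - [[0,-31.8,-49.5],-1.395,0]
    - [[0,-31.8,-49.5],-1.395,0]
    - [[0,-31.8,-49.5],-1.395,0]
    - [[0,-31.8,-49.5],-1.395,0]
    - [[0,-31.8,-49.5],-1.395,0]
    - [[0,-31.8,-49.5],-1.395,0]

```text
time_s: 1.85
ee_pos: [538.8, -142.6, 292.5]
ee_rot: [35.1, 90.0, -52.4]
force: [-0.4, -0.3, 0.0]
gripper_width: 45.7
```

Request:
move_arm:
  moves:
    - [[6,0,0],0,0]
    - [[12.6,0,0],0,0]
    - [[12.6,0,0],0,0]
    - [[12.6,0,0],0,0]
    - [[12.6,0,-1.5],0,0]
    - [[12.6,0,-2.5],0,0]
    - [[12.6,0,-3],0,0]
    - [[12.6,0,-3],0,0]

```text
time_s: 2.85
ee_pos: [538.2, -111.3, 166.7]
ee_rot: [62.8, 90.0, -24.5]
force: [0.3, -0.2, 0.6]
gripper_width: 45.9
```

```bash
cat > st.py <<'E'
from h import *
import sys
d=np.load("jig.npz");o,jx,jy=d['o'],d['jx'],d['jy']
J=lambda p:np.array([(p[:2]-o)@jx,(p[:2]-o)@jy]).round(1)
s=status.state();M=R.from_euler("xyz",s['ee_rot'],degrees=True).as_matrix()
print(s['time_s'],"jig",J(s['ee_pos']),"tip z",s['ee_pos'][2]-78,"ydir yaw",np.degrees(np.arctan2(M[1,1],M[0,1])),"F",s['force'].round(1))
n=sys.argv[1]
crop("side",195,120,200,150,4,n+"s");crop("top",190,130,180,135,4,n+"t")
cv2.imwrite(f"pics/{n}.png",np.vstack([cv2.imread(f"pics/{n}{k}.png")[::1,:] for k in "st"])[::2,::2])
E
python3 st.py a
```

```text
2.85 jig [-134.5   -4.2] tip z 88.71987075991018 ydir yaw 2.6993422380468743 F [ 0.3 -0.2  0.6]Traceback (most recent call last):
  File "st.py", line 9, in <module>
    cv2.imwrite(f"pics/{n}.png",np.vstack([cv2.imread(f"pics/{n}{k}.png")[::1,:] for k in "st"])[::2,::2])
                                ~~~~~~~~~^^^^^^^^^^^^^^^^^^^^^^^^^^^^^^^^^^^^^^^^^^^^^^^^^^^^^^^
    return _nx.concatenate(arrs, 0, dtype=dtype, casting=casting)
           ~~~~~~~~~~~~~~~^^^^^^^^^^^^^^^^^^^^^^^^^^^^^^^^^^^^^^^
ValueError: all the input array dimensions except for the concatenation axis must match exactly, but along dimension 1, the array at index 0 has size 800 and the array at index 1 has size 720
```

View pics/as.png

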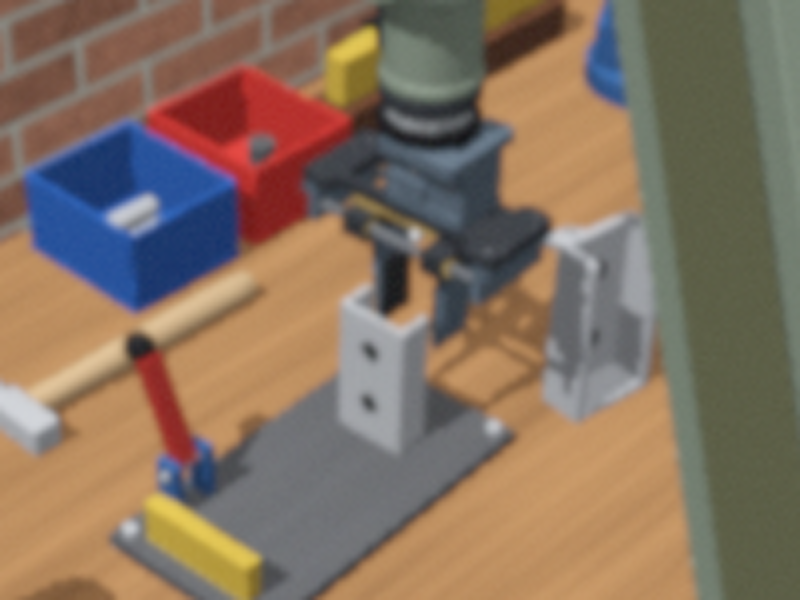

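View pics/at.png

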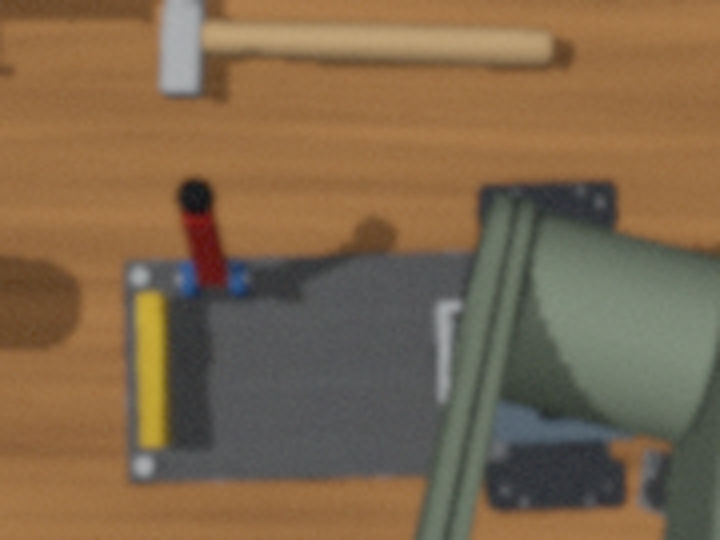

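Request:
move_arm:
  moves:
    - [[0,0,-0.5],0,0]
    - [[0,0,-0.9],0,0]
    - [[0,0,-1.2],0,0]
    - [[0,0,-1.5],0,0]
    - [[0,0,-1.8],0,0]
    - [[0,0,-2.1],0,0]
    - [[0,0,-2.4],0,0]
    - [[0,0,-2.7],0,0]
    - [[0,0,-3.0],0,0]
    - [[0,0,-3.3],0,0]
    - [[0,0,-3.3],0,0]
    - [[0,0,-3.3],0,0]

```text
time_s: 4.45
ee_pos: [536.5, -78.9, 166.3]
ee_rot: [10.5, 90.0, -76.8]
force: [-1.2, 0.9, 1.1]
gripper_width: 45.7
```

```bash
sed -i '$d' st.py; python3 st.py b
```

```text
4.45 jig [-102.1   -4.1] tip z 88.25083186687638 ydir yaw 2.6351321081735626 F [-1.2  0.9  1.1]
```

View pics/bs.png

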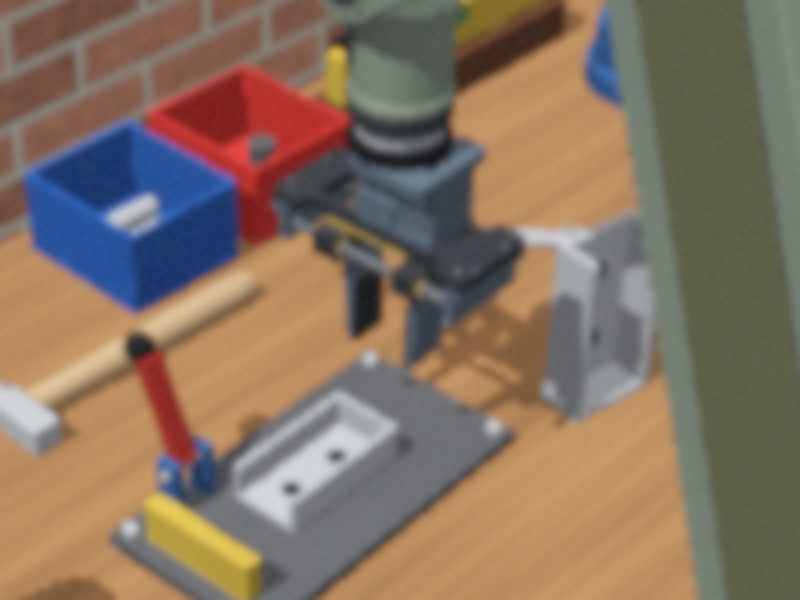

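The piece lies on its back, hollow up (side crop: foot edge (340,390)–(400,430), open end about (235,490)–(290,528)). Measuring it.

```bash
python3 - <<'E'
from h import *
im=cv2.imread("pics/bs.png"); cv2.imwrite("pics/b2.png",cv2.resize(im[370:560,200:440],None,fx=3,fy=3,interpolation=cv2.INTER_CUBIC))
im=cv2.imread("pics/bt.png"); cv2.imwrite("pics/b3.png",im)
E
```

```text
(no output)
```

View pics/b2.png

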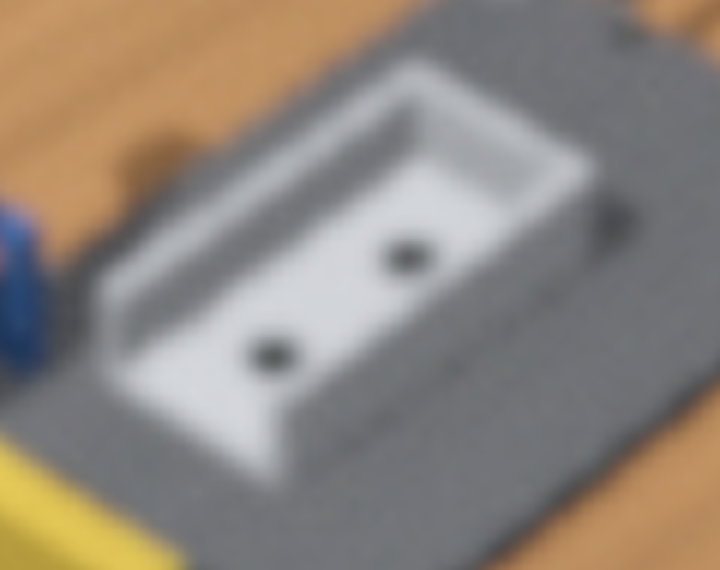

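View pics/b3.png

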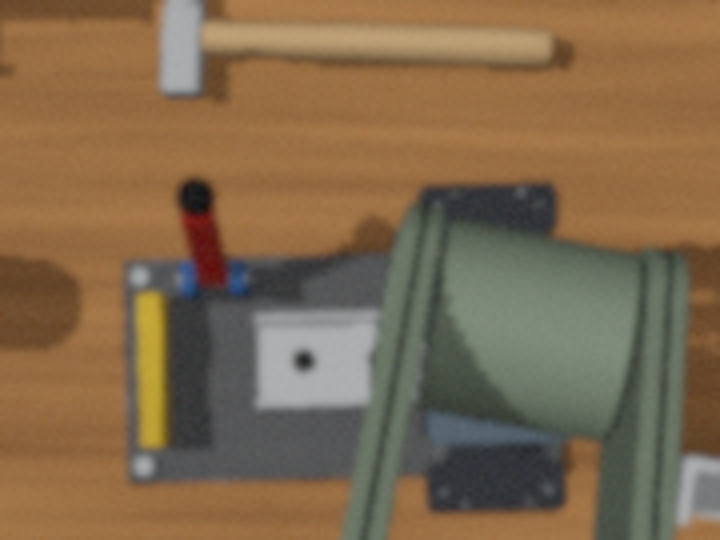

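```bash
python3 - <<'E'
from h import *
d=np.load("jig.npz");o,jx,jy=d['o'],d['jx'],d['jy']
J=lambda p:np.array([(p[:2]-o)@jx,(p[:2]-o)@jy]).round(1)
def B(x,y,z):
    x=(x+.5)/3+200;y=(y+.5)/3+370
    return J(onz("side",(195+x/4-.5,120+y/4-.5),z))
print("foot top",B(415,62,42),B(590,165,42)); print("head top",B(98,292,42)); print("head bottom",B(108,378,12),B(275,485,12))
T=lambda x,y,z:J(onz("top",(190+(x+.5)/4-.5,130+(y+.5)/4-.5),z))
print("top head",T(256,312,42),T(258,408,12),T(258,408,42),"flange",T(378,408,42),T(378,313,42),"edge",T(125,262,12),T(130,482,12))
print("fence",T(166,293,48),T(168,446,48))
E
```

```text
foot top [-77.  -35.4] [-76.  24.]
head top [ 40.9 -34.6]
head bottom [ 38.6 -34.4] [39.1 22. ]
top head [ 39.8 -35.7] [42.5 26.6] [39.9 26.5] flange [-37.6  28.4] [-39.2 -33. ] edge [129.7 -73.3] [129.4  73.9]
fence [ 97.3 -49.2] [98.1 49.5]
```

Request:
move_arm:
  moves:
    - [[0,0,1.0],0,-0.4]
    - [[0,0,1.5],0,-0.4]
    - [[3,0,1.5],0,-0.4]
    - [[6.2,0,1.5],0,-0.4]
    - [[6.2,0,1.5],0,-0.4]
    - [[6.2,0,1],0,-0.4]
    - [[6.2,0,0],0,-0.4]
    - [[6.2,0,-0.5],0,-0.4]
    - [[6.2,0,-1.0],0,-0.4]
    - [[6.2,0,-1.5],0,-0.4]
    - [[6.2,0,-2.0],0,-0.4]
    - [[6.2,0,-2.5],0,-0.4]
    - [[6.2,0,-3.0],0,-0.4]
    - [[6.2,0,-3.5],0,-0.4]
    - [[6.2,0,-4.0],0,-0.4]
    - [[6.2,0,-4.5],0,-0.4]
    - [[6.2,0,-5.0],0,-0.4]
    - [[6.2,0,-5.5],0,-0.4]
    - [[6.2,0,-5.8],0,-0.4]
    - [[6.2,0,-6.0],0,-0.4]

```text
time_s: 7.05
ee_pos: [534.3, -19.4, 104.8]
ee_rot: [47.2, 89.9, -40.1]
force: [1.0, -5.5, 5.0]
gripper_width: 27.4
```

```bash
python3 st.py c
```

```text
7.05 jig [-42.5  -4.6] tip z 26.810082215252848 ydir yaw 2.6657767877239342 F [ 1.  -5.5  5. ]
```

View pics/cs.png

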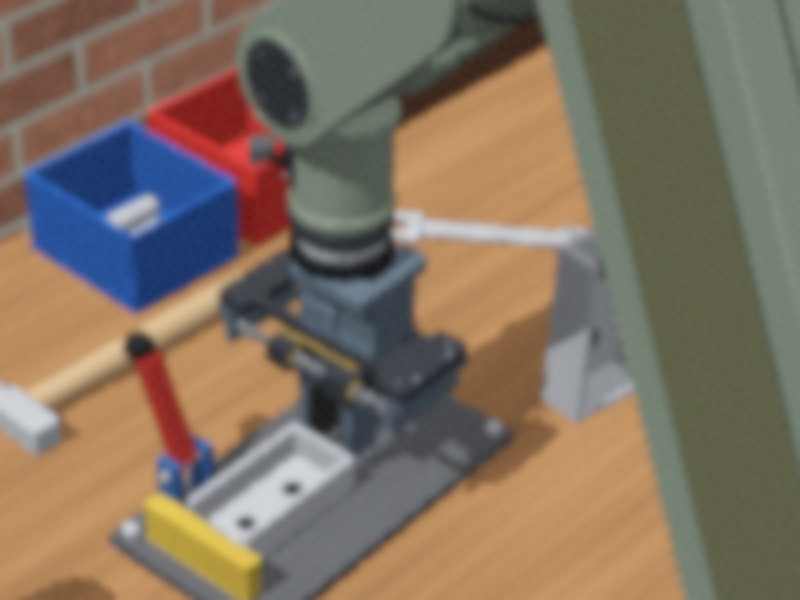

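View pics/ct.png

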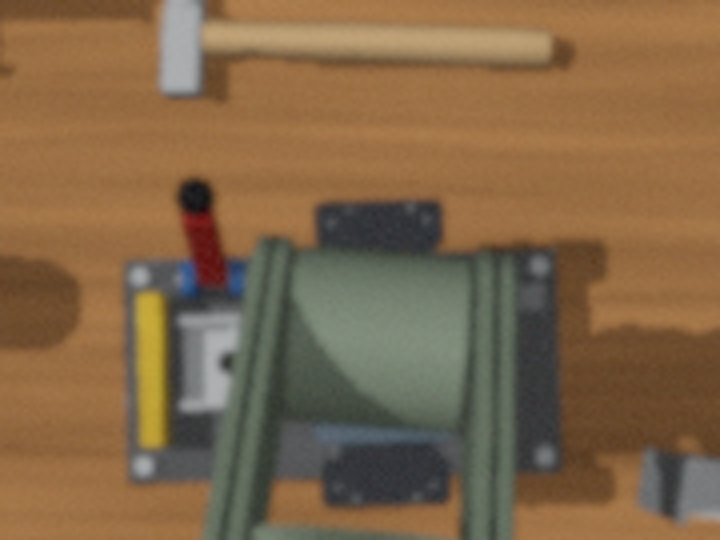

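Request:
move_arm:
  moves:
    - [[0,0,-0.4],0,-0.4]
    - [[0,0,-0.7],0,-0.4]
    - [[0,0,-0.9],0,-0.4]
    - [[0,0,-1.1],0,-0.4]
    - [[0,0,-1.2],0,-0.4]
    - [[0,0,-1.2],0,-0.4]

```text
time_s: 7.9
ee_pos: [533.6, -8.1, 104.7]
ee_rot: [23.0, 89.9, -64.3]
force: [1.2, -9.4, 4.4]
gripper_width: 27.4
```

```bash
python3 st.py d
```

```text
7.9 jig [-31.2  -4.4] tip z 26.668509294143618 ydir yaw 2.689240933933892 F [ 1.2 -9.4  4.4]
```

View pics/ds.png

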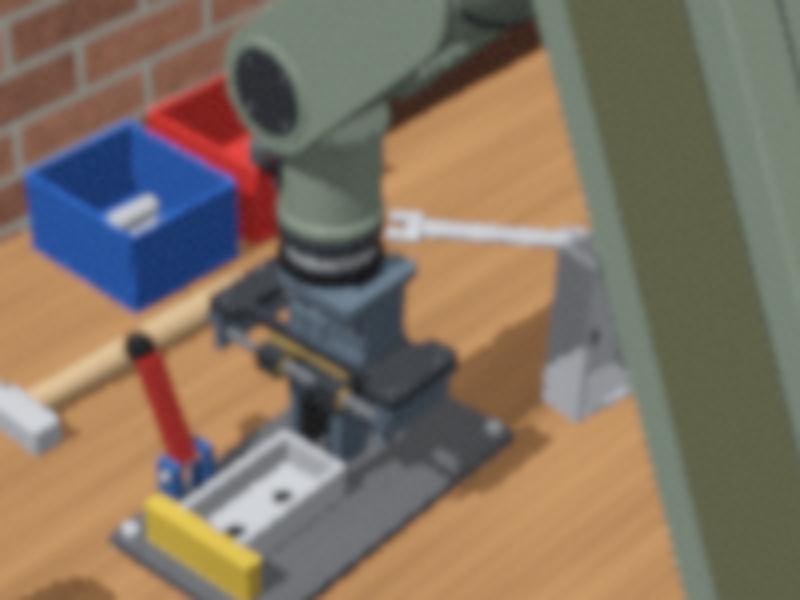

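View pics/dt.png

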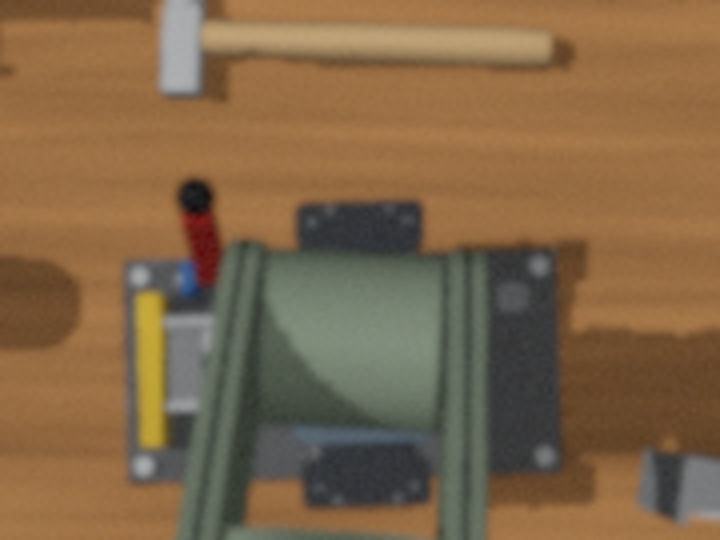

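Request:
move_arm:
  moves:
    - [[0,0,-0.2],0,-0.4]
    - [[0,0,-0.4],0,-0.4]
    - [[0,0,-0.5],0,-0.4]
    - [[0,0,-0.5],0,-0.4]

```text
time_s: 8.5
ee_pos: [533.6, -7.2, 104.8]
ee_rot: [6.1, 89.4, -81.0]
force: [1.5, -27.0, 4.5]
gripper_width: 27.1
```

Request:
move_arm:
  moves:
    - [[0,0,1],0,-0.4]
    - [[0,0,3.5],0,-0.4]
    - [[-5,0,4],0,-1]
    - [[-11,0,4],0,-1]
    - [[-16.5,0,4],0,-1]
    - [[-16.5,5,4],0,-1]
    - [[-16.5,10,4],0,-1]
    - [[-16.5,15,4],0,-1]
    - [[-16.5,15,4],0,-1]
    - [[-16.5,15,4],0,-1]

```text
time_s: 9.75
ee_pos: [683.7, -34.4, 268.1]
ee_rot: [-112.2, 89.8, 160.5]
force: [0.0, 0.1, 0.2]
gripper_width: 0.7
```

```bash
python3 st.py e
```

```text
9.75 jig [ -64.4 -153.1] tip z 190.08688153049007 ydir yaw 2.656627354098181 F [0.  0.1 0.2]
```

View pics/es.png

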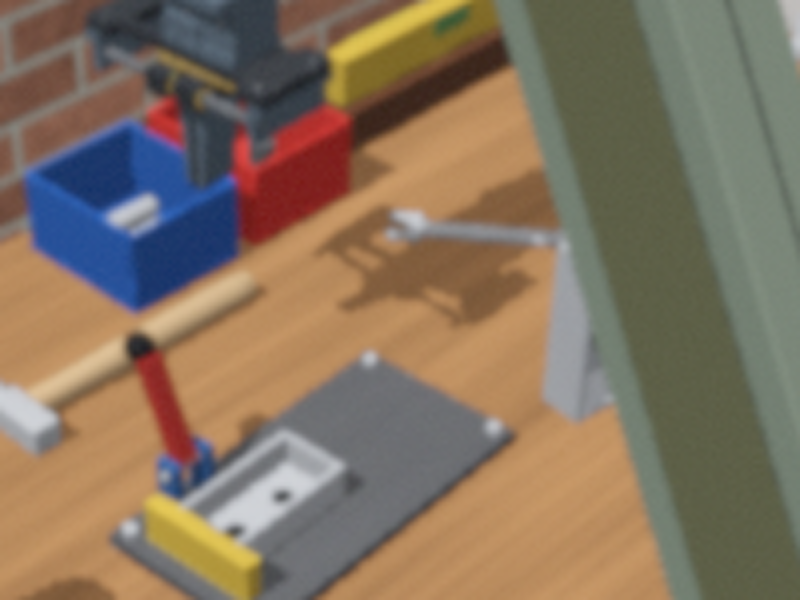

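View pics/et.png

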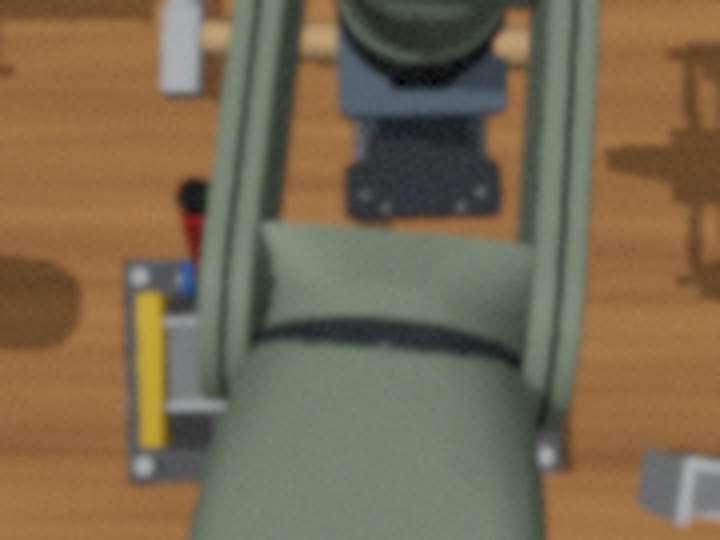

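```bash
python3 - <<'E'
from h import *
d=np.load("jig.npz");o,jx,jy=d['o'],d['jx'],d['jy']
J=lambda p:np.array([(p[:2]-o)@jx,(p[:2]-o)@jy]).round(1)
B=lambda x,y,z:J(onz("side",(195+(x+.5)/4-.5,120+(y+.5)/4-.5),z))
print("foot top",B(288,430,42),B(347,466,42))
E
```

```text
foot top [-16.9 -32.4] [-16.1  27. ]
```

Request:
move_arm:
  moves:
    - [[0,0,-5],0,-1]
    - [[0,0,-10],0,-1]
    - [[0,0,-13],0,-1]
    - [[0,0,-13],0,-1]
    - [[0,0,-13],0,-1]
    - [[4,0,-13],0,-1]
    - [[8,0,-13],0,-1]
    - [[9.3,0,-13],0,-1]
    - [[9.3,0,-13],0,-1]

```text
time_s: 10.98
ee_pos: [678.7, 93.9, 176.1]
ee_rot: [-73.1, 89.9, -160.6]
force: [-0.1, -0.7, 0.0]
gripper_width: 0.3
```

```bash
python3 st.py f
```

```text
10.975 jig [  63.9 -154. ] tip z 98.07172927236795 ydir yaw 2.5686305489546704 F [-0.1 -0.7  0. ]
```

View pics/fs.png

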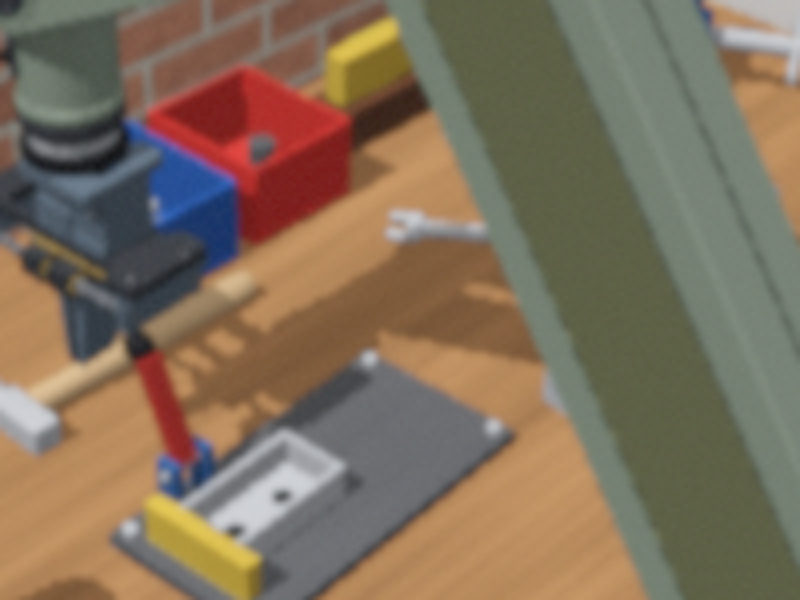

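Request:
move_arm:
  moves:
    - [[0,-1.5,0],0,-1]
    - [[0,-2.5,0],0,-1]
    - [[0,-3.2,0],0,-1]
    - [[0,-4.0,0],0,-1]
    - [[0,-4.8,0],0,-1]
    - [[0,-5.6,0],0,-1]
    - [[0,-6.4,0],0,-1]
    - [[0,-7.2,0],0,-1]
    - [[0,-8.0,0],0,-1]
    - [[0,-8.8,0],0,-1]
    - [[0,-9.6,0],0,-1]
    - [[0,-10.4,0],0,-1]
    - [[0,-11.2,0],0,-1]
    - [[0,-12.0,0],0,-1]
    - [[0,-12.5,0],0,-1]
    - [[0,-13.0,0],0,-1]
    - [[0,-13.5,0],0,-1]
    - [[0,-13.5,0],0,-1]

```text
time_s: 13.32
ee_pos: [543.5, 88.6, 176.3]
ee_rot: [-48.4, 90.0, -135.8]
force: [0.8, 0.4, 0.1]
gripper_width: 0.3
```

```bash
python3 st.py g
```

```text
13.325 jig [ 64.9 -18.8] tip z 98.26082775792676 ydir yaw 2.636635232415423 F [0.8 0.4 0.1]
```

View pics/gs.png

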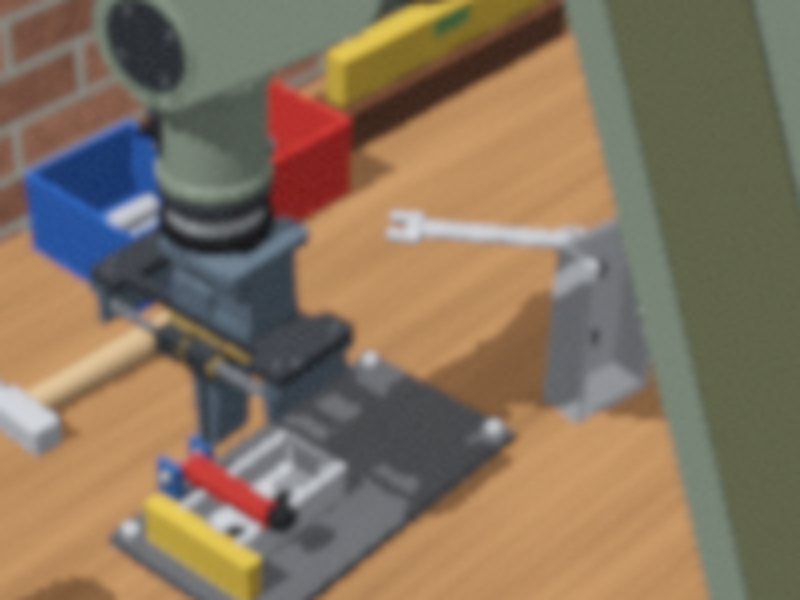

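Keeper bar lies across the channel (side crop: hinge (190,465), knob (285,512)). Withdraw straight up and check.

Request:
move_arm:
  moves:
    - [[-5,0,0],0,-1]
    - [[-10,0,0],0,-1]
    - [[-12,0,6],0,-1]
    - [[-12,0,12],0,-1]
    - [[-12,0,18],0,-1]
    - [[-12,0,24],0,-1]
    - [[-12,0,30],0,-1]
    - [[-12,0,30],0,-1]
    - [[-12,0,30],0,-1]

```text
time_s: 14.55
ee_pos: [557.6, -210.8, 296.0]
ee_rot: [-154.9, 89.9, 117.7]
force: [0.8, -0.5, -0.7]
gripper_width: 0.6
```

```bash
python3 st.py i
```

```text
14.55 jig [-234.9  -19. ] tip z 217.96981470758288 ydir yaw 2.596847004711681 F [ 0.8 -0.5 -0.7]
```

View pics/is.png

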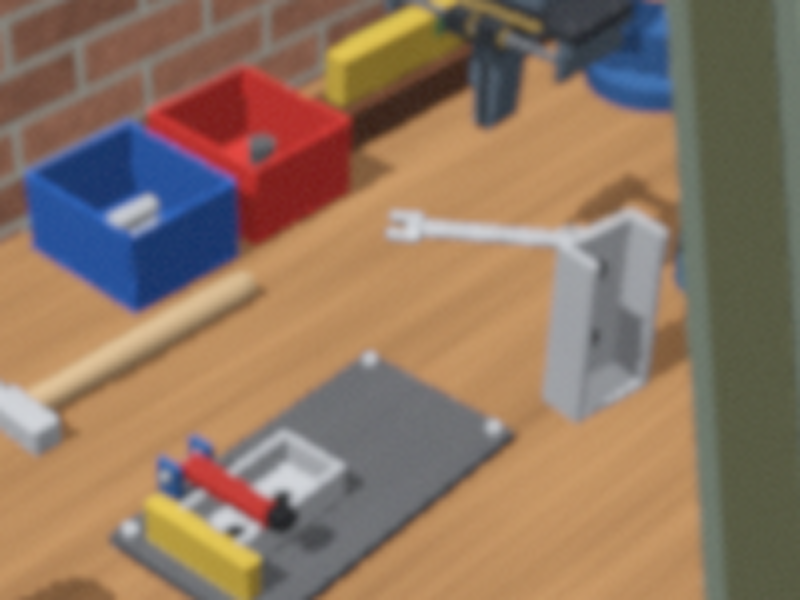

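View pics/it.png

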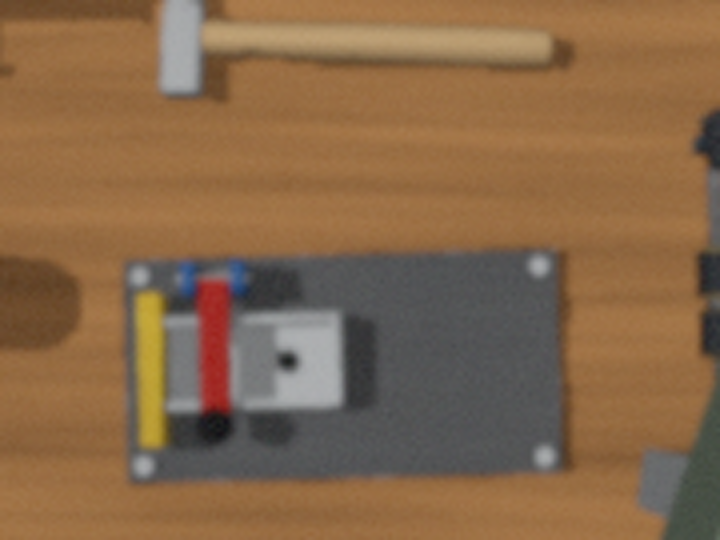

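```bash
python3 - <<'E'
from h import *
d=np.load("jig.npz");o,jx,jy=d['o'],d['jx'],d['jy']
J=lambda p:np.array([(p[:2]-o)@jx,(p[:2]-o)@jy]).round(1)
T=lambda x,y,z:J(onz("top",(190+(x+.5)/4-.5,130+(y+.5)/4-.5),z))
print("foot",T(344,311,42),T(345,407,42),"fence",T(166,293,48),T(168,446,48))
p,e=tri((195+283.5/4-.5,120+513.5/4-.5),(190+213.5/4-.5,130+427.5/4-.5));q=J(p);print("knob",q,p[2],e,"angle",np.arctan2(p[2]-48,q[1]+58))
E
```

```text
foot [-17.3 -34.8] [-16.4  27.2] fence [ 97.3 -49.2] [98.1 49.5]
knob [66.7 38.5] 59.90345272634278 1.8767460835406111 angle 0.12273186472452265
```

```bash
python3 - <<'E'
from h import *
d=np.load("jig.npz");o,jx,jy=d['o'],d['jx'],d['jy']
a=crop("side",225,220,55,45,14,"k1"); b=crop("top",218,190,65,60,10,"k2")
W=lambda x,y,z:np.r_[o+x*jx+y*jy,z]
for t in(0,.06,.12):
    P=W(65,-58+95*np.cos(t),48+95*np.sin(t)); s=proj("side",P)[0];u=proj("top",P)[0]
    print(t,((s-[225,220]+.5)*14-.5).round(),((u-[218,190]+.5)*10-.5).round())
for n,im in(("side",a),("top",b)):
    g=im.astype(int).sum(2); x0,y0,x1,y1=(250,232,280,262) if n=="side" else (232,228,255,245)
    m=(g[y0:y1,x0:x1]<110); ys,xs=np.nonzero(m); print(n,m.sum(),xs.mean()+x0,ys.mean()+y0)
E
```

```text
0 [568. 432.] [268. 464.]
0.06 [567. 411.] [265. 464.]
0.12 [565. 389.] [262. 462.]
side 0 nan nan
top 39 243.17948717948718 236.05128205128204<stdin>:10: RuntimeWarning: Mean of empty slice.
  ret = ret.dtype.type(ret / rcount)
```

View pics/k1.png

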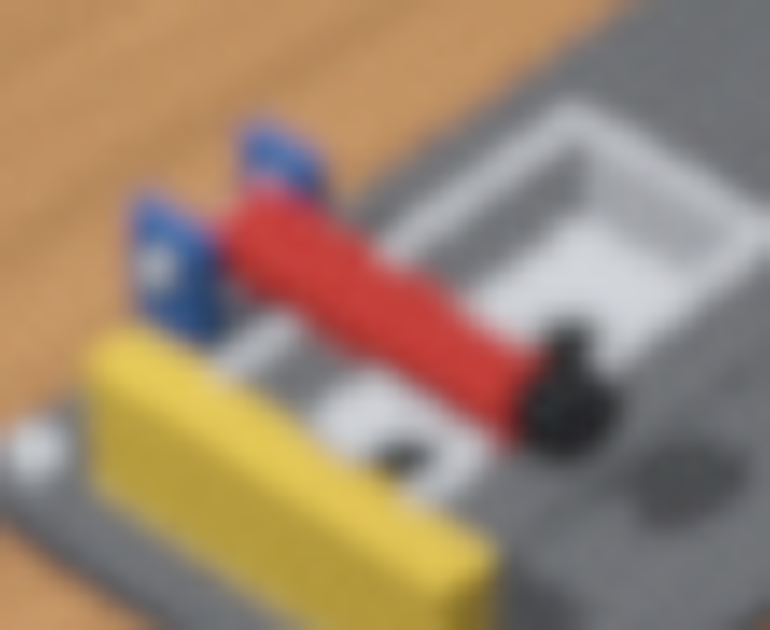

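View pics/k2.png

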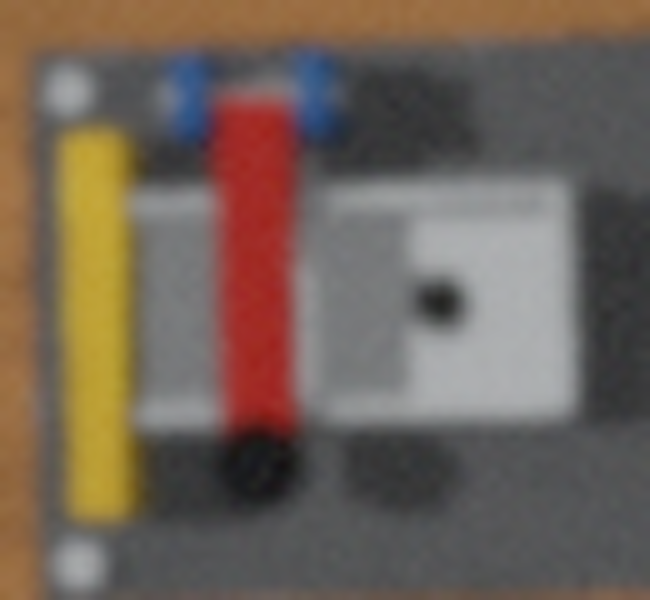

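```bash
python3 - <<'E'
from h import *
d=np.load("jig.npz");o,jx,jy=d['o'],d['jx'],d['jy']
W=lambda x,y,z:np.r_[o+x*jx+y*jy,z]
f=lambda P:((proj("side",P)[0]-[225,220]+.5)*14-.5).round()
for n,p in dict(fence_in_near=(100,50,48),fence_in_far=(100,-50,48),fence_out_far=(115,-50,48),screw=(118,-63,14),
  foot_far=(-15,-35,42),foot_near=(-15,25,42),hinge_outcheek=(85,-58,48),knob=(65,37,48),bar_far_root=(65,-58,54),shadow=0).items():
    if p: print(n,f(W(*p)))
E
```

```text
fence_in_near [496. 553.]
fence_in_far [139. 323.]
fence_out_far [ 87. 360.]
screw [ 41. 459.]
foot_far [574. 105.]
foot_near [785. 230.]
hinge_outcheek [164. 269.]
knob [568. 432.]
bar_far_root [231. 200.]
```

```bash
python3 - <<'E'
from h import *
d=np.load("jig.npz");o,jx,jy=d['o'],d['jx'],d['jy']
W=lambda x,y,z:np.r_[o+x*jx+y*jy,z]
def K(x,r,n,t): # local along bar r, normal n
    return W(x,-58+r*np.cos(t)-n*np.sin(t),48+r*np.sin(t)+n*np.cos(t))
ims=[viewer.grab_frame("side").astype(float) for _ in range(4)]; a=np.mean(ims,0)
big=cv2.resize(a[220:265,225:280].clip(0,255).astype(np.uint8),None,fx=14,fy=14,interpolation=cv2.INTER_CUBIC)
f=lambda P:((proj("side",P)-[225,220]+.5)*14-.5)
dark=(big.max(2)<62)
n,l,st,c=cv2.connectedComponentsWithStats(dark.astype(np.uint8)); 
for i in range(1,n):
    if st[i,4]>800: print("dark",st[i],c[i].round())
red=((big[...,0]>110)&(big[...,1]<90)&(big[...,2]<90)).astype(np.uint8)
cs=max(cv2.findContours(red,0,2)[0],key=cv2.contourArea); print("red rect",cv2.minAreaRect(cs),"centroid",np.argwhere(red)[:,::-1].mean(0))
for t in(0,.06,.12,.18):
    pts=np.array([K(x,r,nn,t) for x in(55,75) for r in(0,88) for nn in(-6,6)])
    q=f(pts).astype(np.float32); h=cv2.convexHull(q).squeeze(); print(t,"pred rect",cv2.minAreaRect(h),"knob",f(K(65,95,0,t))[0].round())
col=[(255,255,255),(0,255,255),(0,255,0)]
v=big[:,:,::-1].copy()
for t,cc in zip((0,.12),col):
    q=f(np.array([K(x,r,nn,t) for x in(55,75) for r in(0,88) for nn in(-6,6)])).astype(np.float32)
    cv2.polylines(v,[cv2.convexHull(q).astype(int)],True,cc,1)
    s=f(K(65,95,0,t))[0]; cv2.circle(v,(int(s[0]),int(s[1])),57,cc,1)
for p in [(100,50,48),(100,-50,48),(115,-50,48),(-15,-35,42),(-15,25,42)]:
    s=f(W(*p))[0]; cv2.circle(v,(int(s[0]),int(s[1])),4,(255,0,255),-1)
cv2.imwrite("pics/k3.png",v); print(status.state()['time_s'])
E
```

```text
dark [ 526  345   85  111 5831] [566. 411.]
red rect ((385.3865661621094, 312.0717468261719), (357.2149658203125, 117.60980224609375), 29.862051010131836) centroid [369.97904624 308.19622213]
0 pred rect ((387.041015625, 317.3812561035156), (421.2917175292969, 115.2549057006836), 32.408321380615234) knob [568. 432.]
0.06 pred rect ((386.69110107421875, 307.6657409667969), (415.470458984375, 115.15532684326172), 29.849943161010742) knob [567. 411.]
0.12 pred rect ((384.81573486328125, 299.463623046875), (409.3935852050781, 114.7593002319336), 26.4128360748291) knob [565. 389.]
0.18 pred rect ((383.3636474609375, 289.18316650390625), (402.2706604003906, 114.24408721923828), 23.407840728759766) knob [562. 366.]
14.95
```

View pics/k3.png

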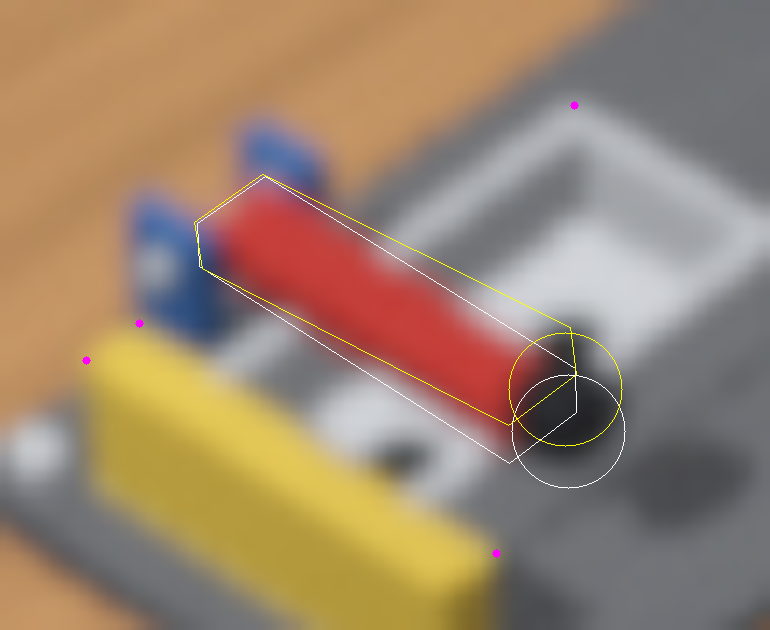

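Request:
move_arm:
  moves:
    - [[0,-2.7,-6],0,-1]
    - [[0,-2.7,-12],0,-1]
    - [[0,-2.7,-18],0,-1]
    - [[0,-2.7,-24],0,-1]
    - [[0,-2.7,-30],0,-1]
    - [[0,-2.7,-30],0,-1]
    - [[5,-2.7,-30],0,-1]
    - [[10,-2.7,-30],0,-1]
    - [[14,-2.7,-30],0,-1]
    - [[15,-2.7,-30],0,-1]
    - [[15,-2.7,-30],0,-1]

```text
time_s: 16.32
ee_pos: [517.3, 86.9, 146.6]
ee_rot: [47.2, 90.0, -40.2]
force: [-0.2, 0.5, -0.1]
gripper_width: 0.5
```

```bash
python3 st.py m
```

```text
16.325 jig [64.4  7.5] tip z 68.59865851253343 ydir yaw 2.602435658214885 F [-0.2  0.5 -0.1]
```

View pics/ms.png

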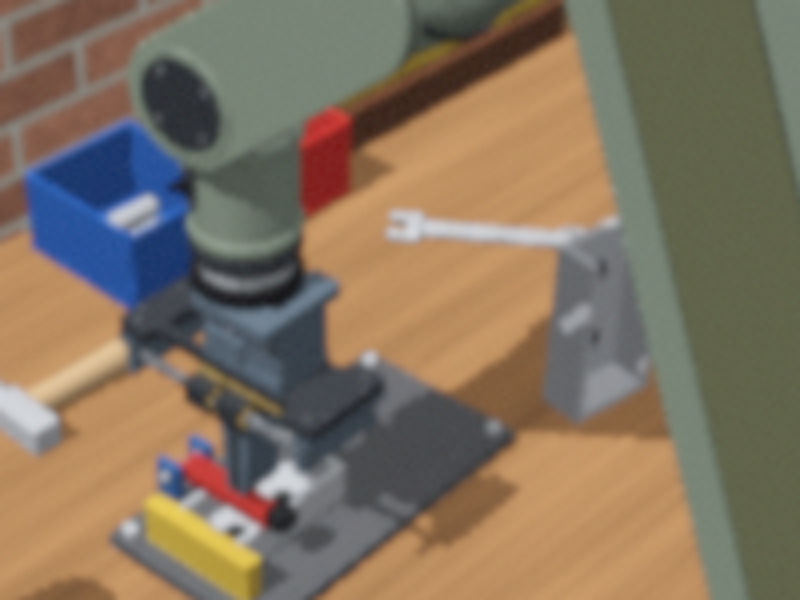

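```bash
python3 - <<'E'
from h import *
d=np.load("jig.npz");o,jx,jy=d['o'],d['jx'],d['jy']
W=lambda x,y,z:np.r_[o+x*jx+y*jy,z]
im=crop("side",225,200,60,65,9,"n1")
v=cv2.imread("pics/n1.png")
P=status.state()['ee_pos'];print(P,P[2]-78)
for dx in(-16,16):
  for dy in(-13,13):
    for z in(-78,-40):
      q=(proj("side",np.r_[P[:2]+dx*jx+dy*jy,P[2]+z])[0]-[225,200]+.5)*9
      cv2.circle(v,tuple(int(i) for i in q),3,(0,255,0) if z==-78 else (255,0,255),-1)
cv2.imwrite("pics/n1.png",v)
E
```

```text
[518.03043072  87.30790618 148.00107392] 70.0010739178768
```

View pics/n1.png

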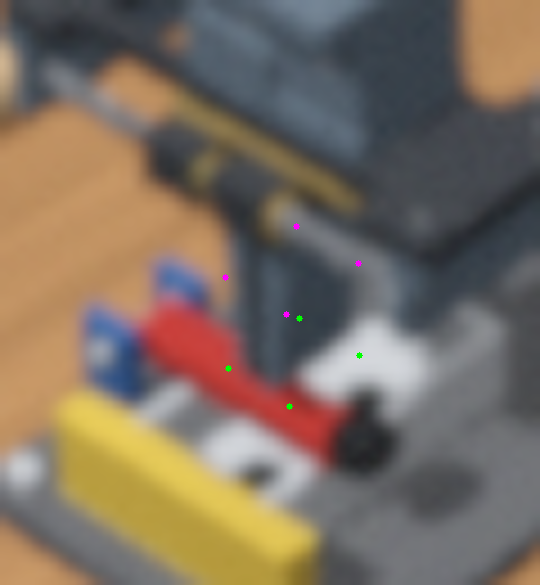

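Request:
move_arm:
  moves:
    - [[0.5,0,0],0,-1]
    - [[0.8,0,0],0,-1]
    - [[0.8,0,0],0,-1]
    - [[0.8,0,0],0,-1]

```text
time_s: 16.98
ee_pos: [516.9, 87.4, 138.2]
ee_rot: [10.4, 90.0, -76.9]
force: [0.4, 0.4, 1.0]
gripper_width: 0.2
```

Request:
move_arm:
  moves:
    - [[0.2,0,0],0,-1]
    - [[0.2,0,0],0,-1]
    - [[0.2,0,0],0,-1]

```text
time_s: 17.35
ee_pos: [516.9, 87.4, 136.2]
ee_rot: [-11.1, 90.0, -98.4]
force: [0.1, -0.6, -0.3]
gripper_width: 0.3
```

Request:
move_arm:
  moves:
    - [[0.2,0,0],0,-1]
    - [[0.2,0,0],0,-1]
    - [[0.2,0,0],0,-1]

```text
time_s: 17.73
ee_pos: [516.9, 87.4, 134.2]
ee_rot: [3.1, 90.0, -84.3]
force: [-0.4, -0.4, 0.8]
gripper_width: 0.6
```

Request:
move_arm:
  moves:
    - [[0.1,0,0],0,-1]
    - [[0.15,0,0],0,-1]
    - [[0.15,0,0],0,-1]

```text
time_s: 18.1
ee_pos: [516.8, 87.4, 132.7]
ee_rot: [-53.3, 90.0, -140.6]
force: [0.2, -0.2, 0.1]
gripper_width: 0.5
```

Request:
move_arm:
  moves:
    - [[0.1,0,0],0,-1]
    - [[0.15,0,0],0,-1]
    - [[0.15,0,0],0,-1]

```text
time_s: 18.48
ee_pos: [516.8, 87.4, 132.5]
ee_rot: [87.4, 90.0, 0.0]
force: [-1.9, -1.5, 9.8]
gripper_width: 0.4
```

Contact came at tip z ≈ 54.6 mm with a firm stop. The top of a level bar is at 54, so the bar rests level. Withdrawing.

Request:
move_arm:
  moves:
    - [[-2,0,0],0,-1]
    - [[-7,0,0],0,-1]
    - [[-13,0,0],0,-1]
    - [[-16,0,6],0,-1]
    - [[-16,0,12],0,-1]
    - [[-16,0,18],0,-1]
    - [[-16,0,24],0,-1]
    - [[-16,0,30],0,-1]
    - [[-16,0,30],0,-1]
    - [[-16,0,30],0,-1]
    - [[-16,0,30],0,-1]

```text
time_s: 19.85
ee_pos: [530.6, -210.9, 291.3]
ee_rot: [-154.5, 90.0, 118.2]
force: [0.1, 0.2, 0.8]
gripper_width: 0.5
```

```bash
python3 st.py z
```

```text
19.85 jig [-233.7    7.9] tip z 213.27700566880492 ydir yaw 2.7303019632350933 F [0.1 0.2 0.8]
```

View pics/zt.png

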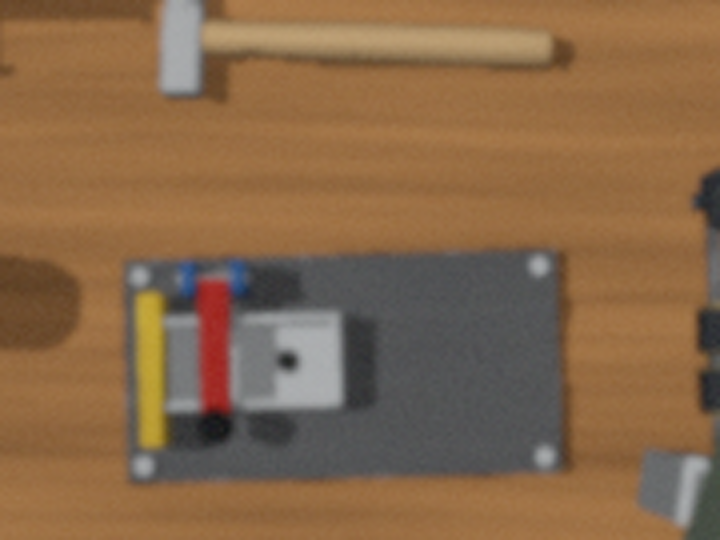

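View pics/zs.png

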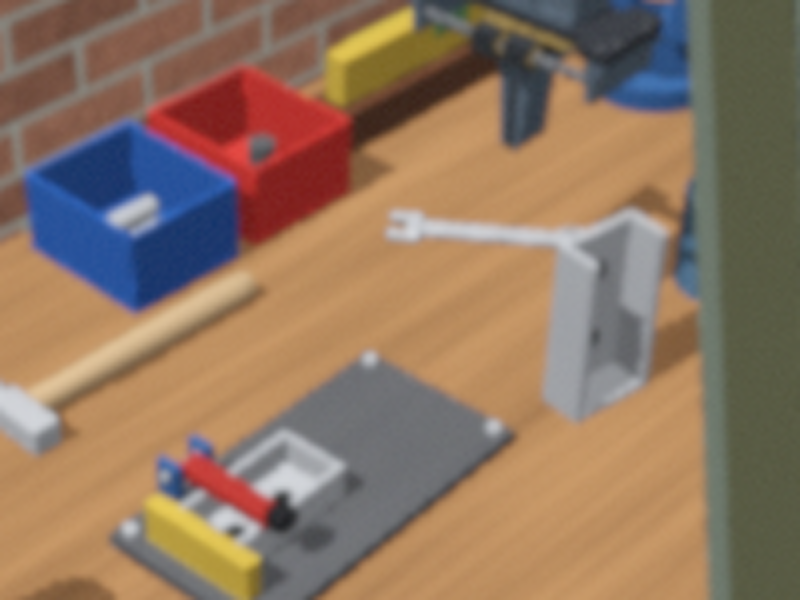

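The pictures are unchanged: the channel is tight to the fence (top crop, x ≈ 166), the bar lies across it, and the arm is clear. Handing in.

```bash
python3 -c "
from workcell import env
print(env.job_done())"
```

```text
the job is handed in; nothing more can be done
None
```

I tipped the channel piece onto its back, slid it home against the yellow fence, flipped the keeper bar over onto it, and handed the job in at about 20 s. The hand-in reports no verdict.

**Channel piece:** it lies hollow side up. It met the fence with a firm 27 N stop, and its foot edge is square to the jig within about 1 degree. In the last pictures its open end shows no gap to the fence.

**Keeper bar:** two checks disagreed. The camera estimates gave a tilt of about 0.05 to 0.12 rad, which would be at or over the 0.06 limit. I then lowered the closed fingertips onto the bar. They met it with a firm stop at about 54.6 mm, where a level bar's top is at 54 mm, so I took it as level within about 0.01 rad. The last side picture looked the same as before the touch.

**Other things:** nothing I could see in the last pictures had moved. The spray can, jar and offcut were outside those crops, and the mug was mostly hidden by the arm. The arm was clear of everything at the end.

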